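# Show which valve to change and which spare to use

### The job

Press the red stop button fully in to switch the bench supply off, then show which valve is to be changed: point at the output valve on the amplifier whose crown has gone milky white, holding the fingertips about 2 cm above its crown for two seconds. Then point in the same way at the spare of the same kind in the plywood rack and finish there, still pointing. Valves are hot and fragile, so touch none of them, lift the hand well up between places so that no other valve is pointed at, and leave everything else on the bench as it lies.

Things in the scene. Friction and masses are not known exactly. Their poses are not given: they have to be found in the camera images.
- stop (a joint): travel of the red mushroom head of the bench emergency-stop station, in m: 0 = out (supply on), 0.008 = fully in (supply off). It slides straight down against about 5 N of friction, has no spring and stays where it is pushed
- stop_top (a point): centre of the flat top of that mushroom head (red, 40 mm across), which stands on a yellow box 72 x 72 x 46 mm with a black 46 mm collar, fixed to the bench. This point is 80 mm above the bench while the head is out and moves down with it
- amp: the amplifier chassis, out of its case and fixed to the bench: grey, 190 (its x) x 320 (its y) x 60 mm, valves upward. The four output valves stand in a row along its y, 62 mm apart, on the side away from the robot (55 mm from its middle along its +x). Two transformers (tops up to 140 mm above the bench) and two blue capacitor cans stand along its near side. Origin: centre of its underside
- dead_valve: the failed output valve: a slim straight-sided glass valve, 33 mm dark brown base, 31 mm glass, 98 mm tall, whose crown (the upper third of the glass) has turned milky white; it may be in any of the amplifier's four sockets. It stands loosely in a 12 mm deep socket, crown 146 mm above the bench. Origin: centre of its underside, z up its axis, so the top of its crown is 98 mm up its z
- good_valve1: a sound output valve in the amplifier, identical to dead_valve except that its crown is dark mirror-silver. 98 mm tall; crown 146 mm above the bench. Loose. Origin: centre of its underside, z up its axis
- good_valve2: a sound output valve in the amplifier, identical to dead_valve except that its crown is dark mirror-silver. 98 mm tall; crown 146 mm above the bench. Loose. Origin: centre of its underside, z up its axis
- good_valve3: a sound output valve in the amplifier, identical to dead_valve except that its crown is dark mirror-silver. 98 mm tall; crown 146 mm above the bench. Loose. Origin: centre of its underside, z up its axis
- rack: plywood rack for spare valves, 75 (its x) x 220 (its y) x 30 mm, fixed to the bench, three holes in a row along its y, 68 mm apart and 12 mm deep. Origin: centre of its underside
- spare_valve: the right spare: the one valve in the plywood rack of the same kind as dead_valve (slim, straight-sided, 98 mm tall), crown dark mirror-silver; in any of the three holes. Loose, crown 116 mm above the bench. Origin: centre of its underside, z up its axis, so the top of its crown is 98 mm up its z
- coke_valve: a different valve in the rack, not wanted: clear glass with broad shoulders (50 mm) and a narrow neck, light brown base, brass cap on top, 112 mm tall, top 130 mm above the bench. Loose. Origin: centre of its underside, z up
- metal_valve: a different valve in the rack, not wanted: red metal can 25 mm across, 66 mm tall in all, top 84 mm above the bench. Loose. Origin: centre of its underside, z up
- solder_reel: bystander: loose reel of solder, blue flanges 54 mm across, 48 mm high, standing on end. Origin: centre of its underside
- screwdriver: bystander: loose screwdriver with a red handle, lying left of the amplifier
- multimeter: bystander: loose yellow multimeter lying on its back beyond the amplifier, 85 x 175 x 34 mm. Origin: centre of its underside
Not all that is in view belongs to the job. What is shaped like the good_valve2 but green is not meant. What is shaped like the coke_valve but orange is not meant.

How it is judged:
By the outcome, as a careful person would: the job done as asked, in the order asked, and still so for the second after the job is handed in, with the robot touching nothing.
It also fails if it takes over 54 s, if anything falls off the work surface, if the arm or the gripper's body presses on something with over 40 N, if the wrist force passes 120 N, or if a joint passes its speed limit or range.

### The arm

A 6-joint arm with a two-finger parallel gripper is mounted at the origin on the work surface. World frame = base frame: x ahead of the robot, y to its left, z up, the work surface at z = 0. Lengths are in mm, angles in rad, forces in N, time in s.
With the tool pointing down it reaches from about 275 to 1000 mm from the base axis. Payload 8.4 kg.
Tool frame: the origin (TCP) lies between the finger pads, 19 mm behind the fingertips; this is the grasp point; z points along the fingers, y is the line along which they close (so a half turn about z gives the same grasp; the last joint's range is limited). The gripper opens to 85 mm and grips with 20 to 120 N. Pads are 22 mm wide; open, the fingers measure 114 mm over their backs; the gripper's body (76 mm by 85 mm) begins 54 mm behind the grasp point. The pads swing forward as they close: fully open they stand 13 mm farther back than shut.
Start: joints at [-1.128, 0.353, 1.633, -0, 1.155, -0.002], TCP at [268.922, -564.189, 249.981] pointing down, gripper open.
Joint ranges: [-2.63, 2.63], [-0.92, 2.1], [0.06, 2.66], [-1.3, 4.44], [0, 2.69], [-3.02, 3.02]. Speed limits (rad/s): [2.22, 2.22, 2.79, 3.14, 3.14, 3.14].

### API

Orientations are given as [roll, pitch, yaw] about the fixed x, y, z axes, in that order (R = Rz(yaw) Ry(pitch) Rx(roll)).
In Python, from rig import r, eyes, workorder gives the robot as it stands. The module is installed in compiled form; this text tells all that it offers.
- The arm moves only by the tool step_arm, never from a script. Its argument "moves" is a list of rows, each an object of numbers: "tx", "ty", "tz": the shift along the tool's x, y, z scaled (see below); "ax", "ay", "az": the turn, a rotation vector about the tool's x, y, z scaled (see below). In form: [{"tx": .., "ty": .., "tz": .., "ax": .., "ay": .., "az": ..}, ...]. A call has 1 to 5 rows; each row shifts and turns the commanded pose from where the row before left it, along the tool's axes as they then stand; what a row does not reach is not made up. The controller multiplies each number of a shift by 25 mm and each number of a turn by 90 degrees. A row lasts 1/8 s, in which the tool goes at most 62.5 mm and 10.7 degrees, less where a joint would pass 70% of its speed; a pose out of reach is approached as far as the arm can. A call with a number of a shift or a turn outside -1 to 1 is refused whole. A call with a gripper value outside its range is refused whole. "gripper" is the opening, from 0 (shut) to 1 (fully open), set as the call begins (left out, the last holds). The fingers move at their own pace and stop on an object; "newtons" is the grip in N (left out, the last holds). Time passes only in rows, so rows that do not move let the fingers close. It gives the time, the measured TCP pose, the force, the opening and the grip force at its end, in the units of the state.
- r.sense(): the state, without advancing time (a new reading comes with each control period).
- eyes.grab_frame(name): name is "scene" or "top" or "wrist"; returns (picture, depth): 420x560x3 uint8, red, green, blue; 420x560 float32, mm along the optical axis (not along the pixel's ray), 0 where there is no reading.
- eyes.camera_info(name): a dict with "intrinsics" (3x3 intrinsics, pixels), "cam_to_world" (4x4, takes a point from camera to world coordinates). Camera axes: x right, y up, looking along -z (the intrinsics and any distortion apply to the point x, -y, -z); pixel columns grow to the right and rows downward; lengths in mm; the calibration is good to about 2 mm. A picture is of the moment at which its call begins: read the wrist's pose just before it. camera_info takes no time and is no camera call; for the wrist camera it gives the pose at the moment of the call.
- workorder.sign_off(): hands the job in; it is judged then, once.
The state is a dict: "clock": time; "qpos": joint angles; "qvel": joint speeds; "joint_efforts": joint torques, N m; "eef_pos": TCP position; "tcp_rot": TCP orientation; "contact_force": force on the tool from outside, world axes, zero at the start; "wrist_torque": the same for the moment, N m; "opening": opening from 0.0 (shut) to 1.0 (fully open); "grasp_force": force on a finger pad.
Only numpy, scipy, OpenCV 4.12 (cv2) and the standard library are available. Lean on these libraries where they do the work, as an engineer would, in place of code of your own. Each camera call takes 0.05 s, during which the arm holds its last target. There are 200 camera calls.

## Working session

There is one attempt and no reset: what is moved stays moved. The work goes in short steps, Python scripts to look and compute and a tool call to move; the robot and the scene stay as the last step left them, time stands still between calls to the robot, and variables do not carry over. Pictures are saved under pics/ and viewed, at most 10 in all, crops included, and the job is handed in when it is done.

Besides the shell and the picture viewer there is one more tool, called after "Request:" in YAML: its name, and indented under it one key for each argument. step_arm: Moves the arm, as the interface text tells. Its arguments: {"type":"object","properties":{"moves":{"type":"array","items":{"type":"object","properties":{"tx":{"type":"number"},"ty":{"type":"number"},"tz":{"type":"number"},"ax":{"type":"number"},"ay":{"type":"number"},"az":{"type":"number"}}}},"gripper":{"type":"number"},"newtons":{"type":"number"}},"required":["moves"]}

```bash
mkdir -p pics; cat > h.py <<'E'
import numpy as np, cv2
from rig import r, eyes, workorder
def grab(n,f):
    info=eyes.camera_info(n); p,d=eyes.grab_frame(n)
    cv2.imwrite(f'pics/{f}.png',p[:,:,::-1]); np.savez(f'pics/{f}.npz',p=p,d=d,K=info['intrinsics'],T=info['cam_to_world'])
def cloud(f):
    z=np.load(f'pics/{f}.npz'); d=z['d']; K=z['K']
    v,u=np.mgrid[:d.shape[0],:d.shape[1]]
    c=np.stack([(u-K[0,2])/K[0,0]*d,-(v-K[1,2])/K[1,1]*d,-d,np.ones_like(d)],-1)
    return z['p'],d,(c@np.array(z['T']).T)[...,:3]
E
python3 - <<'E'
from h import *
grab('top','top1'); grab('scene','sc1')
a=cv2.imread('pics/top1.png'); print(a.shape)
print(eyes.camera_info('top')); print(r.sense())
E
```

```text
(420, 560, 3)
{'intrinsics': array([[447.1883112 ,   0.        , 284.04021502],
       [  0.        , 447.1883112 , 207.14566276],
       [  0.        ,   0.        ,   1.        ]]), 'cam_to_world': array([[-1.97241889e-02,  9.98361981e-01, -5.37057838e-02,
         5.04168955e+02],
       [-9.99603370e-01, -1.86117588e-02,  2.11354032e-02,
         5.32416590e+01],
       [ 2.01012239e-02,  5.41013612e-02,  9.98333102e-01,
         1.31780582e+03],
       [ 0.00000000e+00,  0.00000000e+00,  0.00000000e+00,
         1.00000000e+00]])}
{'clock': 0.1, 'qpos': array([-1.12839546e+00,  3.53580069e-01,  1.63406777e+00, -5.68801521e-06,
        1.15523399e+00, -2.40950332e-03]), 'qvel': array([ 1.18398590e-03, -5.34780205e-04, -8.64430202e-05,  4.28106242e-04,
        1.29525863e-03, -6.74445327e-04]), 'joint_efforts': array([-1.01487406e-04, -6.06355190e+01, -3.42822075e+01, -1.95119031e-05,
        3.90992907e-03, -8.61678132e-06]), 'eef_pos': array([ 268.7425737 , -563.80652803,  249.33259016]), 'tcp_rot': array([-3.14030346e+00,  2.09464082e-06,  4.44812674e-01]), 'contact_force': array([ 0.3772687 ,  0.64582443, -0.23321688]), 'wrist_torque': array([0.0176186 , 0.00431381, 0.03606613]), 'grasp_force': 0.0, 'opening': 1.0020617646597891}
```

View pics/top1.png

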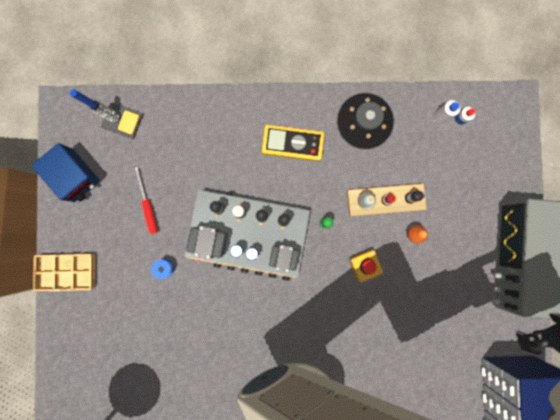

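View pics/sc1.png

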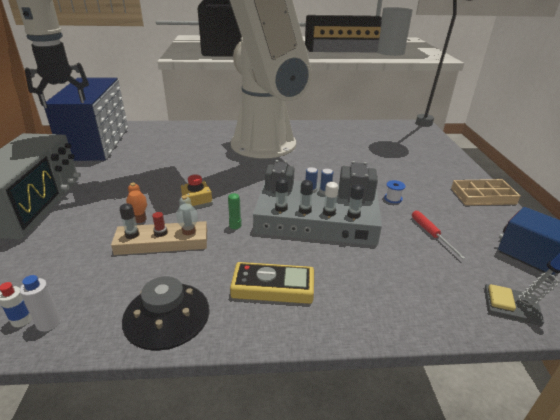

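The top view shows four amplifier valves at (215,207), (238,211), (262,215) and (284,219). The one at (238,211) has the white crown. The rack holds the clear coke valve at (367,199), the red can at (390,199) and a dark slim valve at (416,197). The stop is at (368,266). The green decoy is at (327,222) and the orange one at (417,233). I'll confirm with a crop and measure.

```bash
python3 - <<'E'
from h import *
p,d,X=cloud('top1')
a=cv2.resize(p[175:295,185:435,::-1],None,fx=3.2,fy=3.2,interpolation=cv2.INTER_CUBIC); 
q,_,_=cloud('sc1'); b=cv2.resize(q[165:260,100:400,::-1],(800,253),interpolation=cv2.INTER_CUBIC)
cv2.imwrite('pics/crop1.png',np.vstack([a[:340],b])[:600])
for n,(u,v,lo,hi,R) in dict(v1=(215,207,138,155,10),v2=(238,211,138,155,10),v3=(262,215,138,155,10),v4=(284,219,138,155,10),spare=(416,197,108,124,11),metal=(390,199,76,92,10),coke=(367,199,120,138,10),stop=(368,266,74,88,14),green=(327,222,60,200,8),orange=(417,233,60,200,12)).items():
    W=X[v-R:v+R+1,u-R:u+R+1].reshape(-1,3); m=(W[:,2]>lo)&(W[:,2]<hi); w=W[m]
    print(n,m.sum(),(w.mean(0).round(1),np.median(w,0).round(1),np.ptp(w,axis=0).round(0),W[:,2].max().round(1)) if m.sum() else W[:,2].max())
# rack & amp outline via heights
for n,(u0,u1,v0,v1,lo,hi) in dict(rack=(340,435,175,222,24,36),amp=(180,315,180,285,54,66)).items():
    W=X[v0:v1,u0:u1].reshape(-1,3); w=W[(W[:,2]>lo)&(W[:,2]<hi)]
    print(n,cv2.minAreaRect(w[:,:2].astype(np.float32)),w[:,2].mean())
z=X[...,2]; print('bench z',np.median(z[300:320,180:240]))
E
```

```text
v1 91 (array([572.2, 209.3, 144.4]), array([571.3, 209. , 144.4]), array([26., 27., 12.]), np.float64(1317.8))
v2 95 (array([559.4, 149. , 144.3]), array([559.3, 149.1, 144.5]), array([27., 26., 14.]), np.float64(1317.8))
v3 94 (array([547.1,  88.8, 144.2]), array([547.6,  89.1, 143.9]), array([26., 26., 12.]), np.float64(150.5))
v4 89 (array([535. ,  28.4, 144.9]), array([535.8,  29. , 144.6]), array([26., 26., 11.]), np.float64(1317.8))
spare 85 (array([ 593.8, -339.2,  114.5]), array([ 594.4, -339.2,  114.5]), array([27., 28., 14.]), np.float64(122.7))
metal 67 (array([ 589. , -271.8,   84.4]), array([ 590. , -271.8,   84.8]), array([25., 25., 15.]), np.float64(1317.8))
coke 73 (array([ 584.4, -204. ,  126.4]), array([ 585.1, -203.3,  126.2]), array([24., 25., 14.]), np.float64(138.8))
stop 164 (array([ 400.7, -206. ,   80.4]), array([ 400.8, -206.5,   80.7]), array([39., 37., 13.]), np.float64(1317.8))
green 104 (array([526.4, -91.4,  93.9]), array([526.7, -91.5,  95.9]), array([28., 29., 40.]), np.float64(1317.8))
orange 257 (array([ 488.3, -343.1,   85.4]), array([ 489.1, -341.7,   79.6]), array([48., 45., 57.]), np.float64(1317.8))
rack ((589.2089233398438, -273.60626220703125), (75.03380584716797, 222.3361053466797), 3.880124568939209) 30.894660723691544
amp ((499.146240234375, 130.63656616210938), (320.7792053222656, 192.10968017578125), 78.36139678955078) 60.693430269164224
bench z 0.7936009620143523
```

View pics/crop1.png

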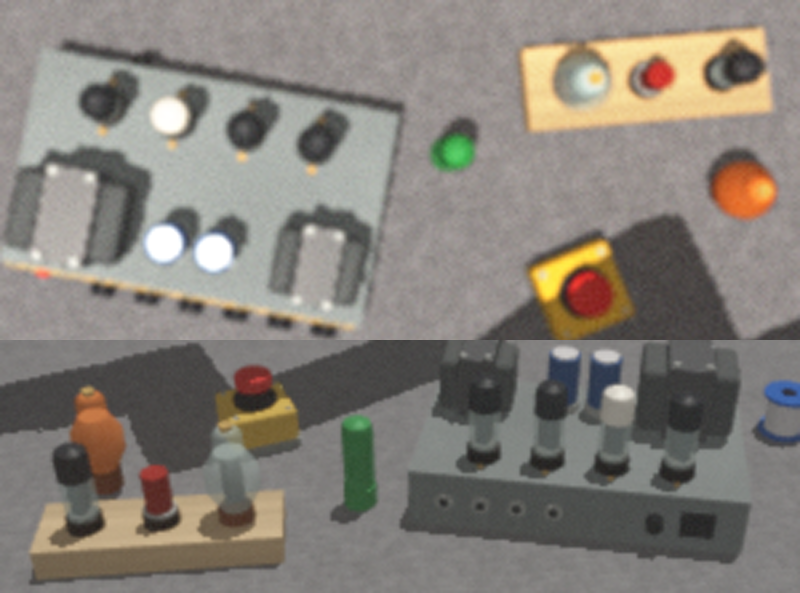

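Dead valve is the amplifier valve at (238,211): the only milky white crown, at world (559,149.5,146), which matches socket +31 mm. The spare is the slim dark-crowned one in the rack at (416,197), world (594,-340,116). The coke and red can in the rack, and the green and orange ones on the bench, don't fit. The stop top is at (401,-206,80), and all heights match the description. Moving to the stop with the gripper shut.

Request:
step_arm:
  moves:
    - {"tx": 0.99, "ty": -0.97, "tz": 0.3}
    - {"tx": 0.99, "ty": -0.97, "tz": 0.3}
    - {"tx": 0.99, "ty": -0.97, "tz": 0.3}
    - {"tx": 0.99, "ty": -0.97, "tz": 0.3}
    - {"tx": 0.99, "ty": -0.97, "tz": 0.3}
  gripper: 0

```text
schema error: expected keys tx, ty, tz, ax, ay, az
```

Request:
step_arm:
  moves:
    - {"tx": 0.99, "ty": -0.97, "tz": 0.3}
    - {"tx": 0.99, "ty": -0.97, "tz": 0.3}
    - {"tx": 0.99, "ty": -0.97, "tz": 0.3}
    - {"tx": 0.99, "ty": -0.97, "tz": 0.3}
    - {"tx": 0.99, "ty": -0.97, "tz": 0.3}

```text
schema error: expected keys tx, ty, tz, ax, ay, az
```

Request:
step_arm:
  moves:
    - {"tx": 0.99, "ty": -0.97, "tz": 0.3}
    - {"tx": 0}
    - {"tx": 0}

```text
schema error: expected keys tx, ty, tz, ax, ay, az
```

All six keys are required.

Request:
step_arm:
  moves:
    - {"tx": 0.99, "ty": -0.97, "tz": 0.3, "ax": 0, "ay": 0, "az": 0}
    - {"tx": 0.99, "ty": -0.97, "tz": 0.3, "ax": 0, "ay": 0, "az": 0}
    - {"tx": 0.99, "ty": -0.97, "tz": 0.3, "ax": 0, "ay": 0, "az": 0}
    - {"tx": 0.99, "ty": -0.97, "tz": 0.3, "ax": 0, "ay": 0, "az": 0}
    - {"tx": 0.99, "ty": -0.97, "tz": 0.3, "ax": 0, "ay": 0, "az": 0}
  gripper: 0

```text
clock: 0.72
eef_pos: [328.6, -400.2, 212.0]
tcp_rot: [-3.141, 0.0, 0.445]
contact_force: [0.9, 0.9, 0.3]
opening: -0.001
grasp_force: 0.0
```

Request:
step_arm:
  moves:
    - {"tx": 0.99, "ty": -0.97, "tz": 0.3, "ax": 0, "ay": 0, "az": 0}
    - {"tx": 0.99, "ty": -0.97, "tz": 0.3, "ax": 0, "ay": 0, "az": 0}
    - {"tx": 0.99, "ty": -0.97, "tz": 0.3, "ax": 0, "ay": 0, "az": 0}
    - {"tx": 0.99, "ty": -0.97, "tz": 0.3, "ax": 0, "ay": 0, "az": 0}
    - {"tx": 0.99, "ty": -0.97, "tz": 0.3, "ax": 0, "ay": 0, "az": 0}

```text
clock: 1.35
eef_pos: [388.1, -237.6, 174.6]
tcp_rot: [-3.141, 0.0, 0.445]
contact_force: [-0.2, 0.8, -0.1]
opening: -0.0
grasp_force: 0.0
```

Request:
step_arm:
  moves:
    - {"tx": 0.99, "ty": -0.97, "tz": 0.3, "ax": 0, "ay": 0, "az": 0}
    - {"tx": 0, "ty": 0, "tz": 0, "ax": 0, "ay": 0, "az": 0}
    - {"tx": 0, "ty": 0, "tz": 0, "ax": 0, "ay": 0, "az": 0}

```text
clock: 1.72
eef_pos: [399.9, -206.4, 167.5]
tcp_rot: [3.141, 0.0, 0.446]
contact_force: [0.3, -0.3, -0.1]
opening: 0.001
grasp_force: 0.0
```

Request:
step_arm:
  moves:
    - {"tx": 0, "ty": 0, "tz": 0.8, "ax": 0, "ay": 0, "az": 0}
    - {"tx": 0, "ty": 0, "tz": 0.8, "ax": 0, "ay": 0, "az": 0}
    - {"tx": 0, "ty": 0, "tz": 0.8, "ax": 0, "ay": 0, "az": 0}
    - {"tx": 0, "ty": 0, "tz": 0, "ax": 0, "ay": 0, "az": 0}

```text
clock: 2.22
eef_pos: [398.9, -206.7, 106.6]
tcp_rot: [-3.14, 0.002, 0.444]
contact_force: [0.3, 0.1, 0.1]
opening: -0.001
grasp_force: 0.0
```

Request:
step_arm:
  moves:
    - {"tx": 0, "ty": 0, "tz": 0.15, "ax": 0, "ay": 0, "az": 0}
    - {"tx": 0, "ty": 0, "tz": 0.15, "ax": 0, "ay": 0, "az": 0}
    - {"tx": 0, "ty": 0, "tz": 0.15, "ax": 0, "ay": 0, "az": 0}
    - {"tx": 0, "ty": 0, "tz": 0, "ax": 0, "ay": 0, "az": 0}

```text
clock: 2.72
eef_pos: [400.0, -206.3, 96.3]
tcp_rot: [3.141, -0.0, 0.445]
contact_force: [-0.2, 0.1, 0.1]
opening: -0.003
grasp_force: 0.0
```

Request:
step_arm:
  moves:
    - {"tx": 0, "ty": 0, "tz": 0.08, "ax": 0, "ay": 0, "az": 0}
    - {"tx": 0, "ty": 0, "tz": 0.08, "ax": 0, "ay": 0, "az": 0}

```text
clock: 2.98
eef_pos: [400.1, -206.3, 92.3]
tcp_rot: [3.141, -0.0, 0.445]
contact_force: [-0.5, -0.1, 4.6]
opening: -0.0
grasp_force: 2.4
```

Request:
step_arm:
  moves:
    - {"tx": 0, "ty": 0, "tz": 0.08, "ax": 0, "ay": 0, "az": 0}

```text
clock: 3.1
eef_pos: [400.2, -206.4, 90.5]
tcp_rot: [3.141, -0.0, 0.445]
contact_force: [-5.8, 1.1, 35.2]
opening: 0.0
grasp_force: 17.3
```

Request:
step_arm:
  moves:
    - {"tx": 0, "ty": 0, "tz": -0.5, "ax": 0, "ay": 0, "az": 0}
    - {"tx": 0, "ty": 0, "tz": -1, "ax": 0, "ay": 0, "az": 0}
    - {"tx": 0, "ty": 0, "tz": -1, "ax": 0, "ay": 0, "az": 0}
    - {"tx": 0, "ty": 0, "tz": -1, "ax": 0, "ay": 0, "az": 0}
    - {"tx": 0, "ty": 0, "tz": -1, "ax": 0, "ay": 0, "az": 0}

```text
clock: 3.72
eef_pos: [399.7, -206.1, 203.7]
tcp_rot: [-3.141, 0.0, 0.445]
contact_force: [-0.0, 0.1, -0.7]
opening: -0.003
grasp_force: 0.0
```

Request:
step_arm:
  moves:
    - {"tx": 0, "ty": 0, "tz": -1, "ax": 0, "ay": 0, "az": 0}
    - {"tx": 0, "ty": 0, "tz": -1, "ax": 0, "ay": 0, "az": 0}
    - {"tx": 0, "ty": 0, "tz": -1, "ax": 0, "ay": 0, "az": 0}
    - {"tx": 0, "ty": 0, "tz": -1, "ax": 0, "ay": 0, "az": 0}
    - {"tx": 0, "ty": 0, "tz": -1, "ax": 0, "ay": 0, "az": 0}

```text
clock: 4.35
eef_pos: [399.6, -206.0, 328.6]
tcp_rot: [-3.141, 0.0, 0.445]
contact_force: [-0.3, -0.8, 0.1]
opening: -0.003
grasp_force: 0.0
```

```bash
python3 - <<'E'
from h import *
for n in ('scene','top'):
    grab(n,n+'2'); p,d,X=cloud(n+'2')
    m=(np.hypot(X[...,0]-401,X[...,1]+206)<15)&(X[...,2]>50)&(X[...,2]<95)
    w=X[m]; print(n,m.sum(),np.percentile(w[:,2],[50,75,90]).round(1) if len(w) else '')
    p1,d1,X1=cloud({'scene':'sc1','top':'top1'}[n]); m=(np.hypot(X1[...,0]-401,X1[...,1]+206)<15)&(X1[...,2]>50)&(X1[...,2]<95)
    print(' before',m.sum(),np.percentile(X1[m][:,2],[50,75,90]).round(1))
s=r.sense(); print(s['eef_pos'],s['tcp_rot'],s['clock'])
dl=np.array([559.2,149.5])-s['eef_pos'][:2]; y=s['tcp_rot'][2]; print((dl@[np.cos(y),np.sin(y)])/25,(dl@[np.sin(y),-np.cos(y)])/25)
E
```

```text
scene 46 [72.5 73.  74. ]
 before 76 [79.1 80.7 81.2]
top 92 [73.  74.5 75. ]
 before 92 [81.1 82.3 83.6]
[ 400.85609036 -206.69222063  330.28091789] [ 3.13828439e+00 -2.63449230e-03  4.44782285e-01] 4.45
11.84773945604121 -10.136280214475129
```

The button top dropped from about 81 to 73 mm, and the end stop was felt at 35 N, so it is fully in. Next is the dead valve, travelling high.

Request:
step_arm:
  moves:
    - {"tx": 0.99, "ty": -0.85, "tz": 0, "ax": 0, "ay": 0, "az": 0}
    - {"tx": 0.99, "ty": -0.85, "tz": 0, "ax": 0, "ay": 0, "az": 0}
    - {"tx": 0.99, "ty": -0.85, "tz": 0, "ax": 0, "ay": 0, "az": 0}
    - {"tx": 0.99, "ty": -0.85, "tz": 0, "ax": 0, "ay": 0, "az": 0}
    - {"tx": 0.99, "ty": -0.85, "tz": 0, "ax": 0, "ay": 0, "az": 0}

```text
clock: 5.08
eef_pos: [465.7, -56.0, 326.9]
tcp_rot: [-3.141, 0.001, 0.445]
contact_force: [1.1, 0.3, 0.2]
opening: 0.002
grasp_force: 0.0
```

Request:
step_arm:
  moves:
    - {"tx": 0.99, "ty": -0.85, "tz": 0, "ax": 0, "ay": 0, "az": 0}
    - {"tx": 0.99, "ty": -0.85, "tz": 0, "ax": 0, "ay": 0, "az": 0}
    - {"tx": 0.99, "ty": -0.85, "tz": 0, "ax": 0, "ay": 0, "az": 0}
    - {"tx": 0.99, "ty": -0.85, "tz": 0, "ax": 0, "ay": 0, "az": 0}
    - {"tx": 0.99, "ty": -0.85, "tz": 0, "ax": 0, "ay": 0, "az": 0}

```text
clock: 5.7
eef_pos: [531.7, 93.1, 326.7]
tcp_rot: [-3.141, 0.001, 0.445]
contact_force: [0.1, -1.1, -0.2]
opening: 0.003
grasp_force: 0.0
```

Request:
step_arm:
  moves:
    - {"tx": 0.97, "ty": -0.82, "tz": 0, "ax": 0, "ay": 0, "az": 0}
    - {"tx": 0.97, "ty": -0.82, "tz": 0, "ax": 0, "ay": 0, "az": 0}
    - {"tx": 0, "ty": 0, "tz": 0, "ax": 0, "ay": 0, "az": 0}
    - {"tx": 0, "ty": 0, "tz": 0, "ax": 0, "ay": 0, "az": 0}

```text
clock: 6.2
eef_pos: [557.4, 149.6, 326.9]
tcp_rot: [-3.142, 0.002, 0.445]
contact_force: [-0.3, -1.2, 0.3]
opening: 0.005
grasp_force: 0.0
```

Request:
step_arm:
  moves:
    - {"tx": 0.07, "ty": 0.03, "tz": 1, "ax": 0, "ay": 0, "az": 0}
    - {"tx": 0, "ty": 0, "tz": 1, "ax": 0, "ay": 0, "az": 0}
    - {"tx": 0, "ty": 0, "tz": 1, "ax": 0, "ay": 0, "az": 0}
    - {"tx": 0, "ty": 0, "tz": 1, "ax": 0, "ay": 0, "az": 0}
    - {"tx": 0, "ty": 0, "tz": 0.6, "ax": 0, "ay": 0, "az": 0}

```text
clock: 6.82
eef_pos: [559.1, 148.9, 211.5]
tcp_rot: [-3.141, 0.002, 0.444]
contact_force: [0.3, -0.4, 0.3]
opening: -0.002
grasp_force: 0.0
```

Request:
step_arm:
  moves:
    - {"tx": 0, "ty": 0, "tz": 0, "ax": 0, "ay": 0, "az": 0}

```text
clock: 6.95
eef_pos: [559.2, 149.3, 211.9]
tcp_rot: [-3.141, 0.002, 0.444]
contact_force: [-0.2, 0.4, 1.0]
opening: -0.001
grasp_force: 0.0
```

```bash
python3 - <<'E'
from h import *
grab('scene','sc3'); q,_,_=cloud('sc3'); cv2.imwrite('pics/crop3.png',cv2.resize(q[60:260,200:420,::-1],(660,600),interpolation=cv2.INTER_CUBIC))
E
```

```text
(no output)
```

View pics/crop3.png

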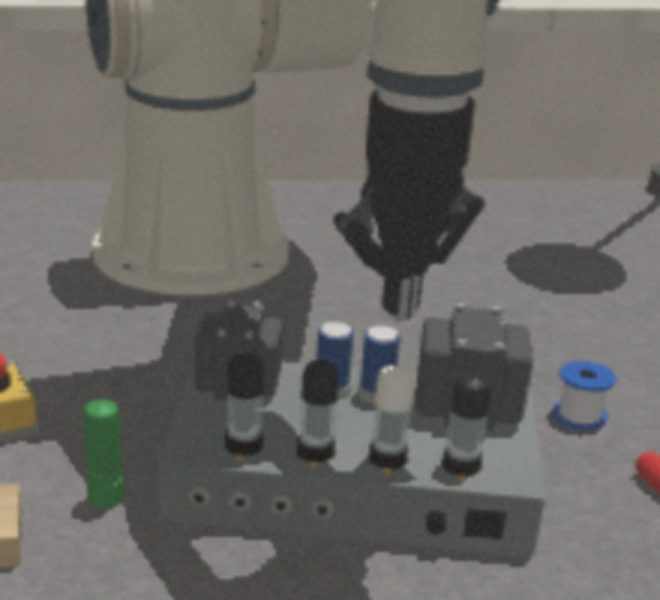

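The fingertips (crop 403,315) stand over the milky crown (395,370) with a clear gap. I'll lower the last 27 mm and hold.

Request:
step_arm:
  moves:
    - {"tx": 0, "ty": 0, "tz": 0.5, "ax": 0, "ay": 0, "az": 0}
    - {"tx": 0, "ty": 0, "tz": 0.55, "ax": 0, "ay": 0, "az": 0}
    - {"tx": 0, "ty": 0, "tz": 0, "ax": 0, "ay": 0, "az": 0}
    - {"tx": 0, "ty": 0, "tz": 0, "ax": 0, "ay": 0, "az": 0}
    - {"tx": 0, "ty": 0, "tz": 0, "ax": 0, "ay": 0, "az": 0}

```text
clock: 7.62
eef_pos: [560.2, 150.1, 186.9]
tcp_rot: [3.141, -0.001, 0.445]
contact_force: [0.3, 0.1, 1.5]
opening: 0.0
grasp_force: 0.0
```

Request:
step_arm:
  moves:
    - {"tx": 0, "ty": 0, "tz": 0, "ax": 0, "ay": 0, "az": 0}
    - {"tx": 0, "ty": 0, "tz": 0, "ax": 0, "ay": 0, "az": 0}
    - {"tx": 0, "ty": 0, "tz": 0, "ax": 0, "ay": 0, "az": 0}
    - {"tx": 0, "ty": 0, "tz": 0, "ax": 0, "ay": 0, "az": 0}
    - {"tx": 0, "ty": 0, "tz": 0, "ax": 0, "ay": 0, "az": 0}

```text
clock: 8.25
eef_pos: [559.9, 150.0, 186.5]
tcp_rot: [-3.142, 0.0, 0.445]
contact_force: [-0.4, -0.6, 0.6]
opening: -0.001
grasp_force: 0.0
```

Request:
step_arm:
  moves:
    - {"tx": 0, "ty": 0, "tz": 0, "ax": 0, "ay": 0, "az": 0}
    - {"tx": 0, "ty": 0, "tz": 0, "ax": 0, "ay": 0, "az": 0}
    - {"tx": 0, "ty": 0, "tz": 0, "ax": 0, "ay": 0, "az": 0}
    - {"tx": 0, "ty": 0, "tz": 0, "ax": 0, "ay": 0, "az": 0}
    - {"tx": 0, "ty": 0, "tz": 0, "ax": 0, "ay": 0, "az": 0}

```text
clock: 8.88
eef_pos: [559.9, 150.0, 186.5]
tcp_rot: [-3.142, -0.0, 0.445]
contact_force: [-0.0, 0.3, -1.1]
opening: 0.001
grasp_force: 0.0
```

Request:
step_arm:
  moves:
    - {"tx": 0, "ty": 0, "tz": 0, "ax": 0, "ay": 0, "az": 0}
    - {"tx": 0, "ty": 0, "tz": 0, "ax": 0, "ay": 0, "az": 0}
    - {"tx": 0, "ty": 0, "tz": 0, "ax": 0, "ay": 0, "az": 0}
    - {"tx": 0, "ty": 0, "tz": 0, "ax": 0, "ay": 0, "az": 0}
    - {"tx": 0, "ty": 0, "tz": 0, "ax": 0, "ay": 0, "az": 0}

```text
clock: 9.5
eef_pos: [559.9, 150.0, 186.5]
tcp_rot: [-3.142, 0.0, 0.445]
contact_force: [-0.5, 0.1, 0.6]
opening: -0.002
grasp_force: 0.0
```

Request:
step_arm:
  moves:
    - {"tx": 0, "ty": 0, "tz": 0, "ax": 0, "ay": 0, "az": 0}
    - {"tx": 0, "ty": 0, "tz": 0, "ax": 0, "ay": 0, "az": 0}
    - {"tx": 0, "ty": 0, "tz": 0, "ax": 0, "ay": 0, "az": 0}
    - {"tx": 0, "ty": 0, "tz": 0, "ax": 0, "ay": 0, "az": 0}
    - {"tx": 0, "ty": 0, "tz": 0, "ax": 0, "ay": 0, "az": 0}

```text
clock: 10.12
eef_pos: [560.0, 150.0, 186.5]
tcp_rot: [3.142, -0.0, 0.445]
contact_force: [0.2, 0.7, 0.1]
opening: 0.002
grasp_force: 0.0
```

Request:
step_arm:
  moves:
    - {"tx": 0, "ty": 0, "tz": -0.8, "ax": 0, "ay": 0, "az": 0}
    - {"tx": 0, "ty": 0, "tz": -1, "ax": 0, "ay": 0, "az": 0}
    - {"tx": 0, "ty": 0, "tz": -1, "ax": 0, "ay": 0, "az": 0}
    - {"tx": 0, "ty": 0, "tz": -1, "ax": 0, "ay": 0, "az": 0}
    - {"tx": 0, "ty": 0, "tz": -1, "ax": 0, "ay": 0, "az": 0}

```text
clock: 10.75
eef_pos: [559.8, 150.0, 307.4]
tcp_rot: [-3.142, -0.0, 0.445]
contact_force: [1.2, 0.7, 0.4]
opening: 0.001
grasp_force: 0.0
```

Request:
step_arm:
  moves:
    - {"tx": 0, "ty": 0, "tz": -1, "ax": 0, "ay": 0, "az": 0}
    - {"tx": 0, "ty": 0, "tz": -1, "ax": 0, "ay": 0, "az": 0}
    - {"tx": -0.91, "ty": 0.77, "tz": 0, "ax": 0, "ay": 0, "az": 0}
    - {"tx": -0.91, "ty": 0.77, "tz": 0, "ax": 0, "ay": 0, "az": 0}
    - {"tx": -0.91, "ty": 0.77, "tz": 0, "ax": 0, "ay": 0, "az": 0}

```text
clock: 11.38
eef_pos: [522.7, 67.8, 356.6]
tcp_rot: [3.141, -0.0, 0.445]
contact_force: [-0.9, -0.7, 0.7]
opening: -0.0
grasp_force: 0.0
```

Request:
step_arm:
  moves:
    - {"tx": -0.91, "ty": 0.77, "tz": 0, "ax": 0, "ay": 0, "az": 0}
    - {"tx": -0.91, "ty": 0.77, "tz": 0, "ax": 0, "ay": 0, "az": 0}
    - {"tx": -0.91, "ty": 0.77, "tz": 0, "ax": 0, "ay": 0, "az": 0}
    - {"tx": -0.91, "ty": 0.77, "tz": 0, "ax": 0, "ay": 0, "az": 0}
    - {"tx": -0.91, "ty": 0.77, "tz": 0, "ax": 0, "ay": 0, "az": 0}

```text
clock: 12.0
eef_pos: [461.4, -68.1, 356.6]
tcp_rot: [3.141, -0.0, 0.445]
contact_force: [1.2, -0.8, -0.1]
opening: -0.004
grasp_force: 0.0
```

Request:
step_arm:
  moves:
    - {"tx": -0.91, "ty": 0.77, "tz": 0, "ax": 0, "ay": 0, "az": 0}
    - {"tx": 0.08, "ty": 0.94, "tz": 0, "ax": 0, "ay": 0, "az": 0}
    - {"tx": 0.08, "ty": 0.94, "tz": 0, "ax": 0, "ay": 0, "az": 0}
    - {"tx": 0.08, "ty": 0.94, "tz": 0, "ax": 0, "ay": 0, "az": 0}
    - {"tx": 0.08, "ty": 0.94, "tz": 0, "ax": 0, "ay": 0, "az": 0}

```text
clock: 12.62
eef_pos: [498.6, -177.1, 356.2]
tcp_rot: [-3.141, 0.0, 0.445]
contact_force: [-0.4, -0.3, 0.4]
opening: -0.0
grasp_force: 0.0
```

Request:
step_arm:
  moves:
    - {"tx": 0.08, "ty": 0.94, "tz": 0, "ax": 0, "ay": 0, "az": 0}
    - {"tx": 0.08, "ty": 0.94, "tz": 0, "ax": 0, "ay": 0, "az": 0}
    - {"tx": 0.08, "ty": 0.94, "tz": 0, "ax": 0, "ay": 0, "az": 0}
    - {"tx": 0.08, "ty": 0.94, "tz": 0, "ax": 0, "ay": 0, "az": 0}
    - {"tx": 0.08, "ty": 0.94, "tz": 0, "ax": 0, "ay": 0, "az": 0}

```text
clock: 13.25
eef_pos: [557.7, -279.1, 356.3]
tcp_rot: [-3.142, 0.0, 0.445]
contact_force: [1.3, -0.2, 0.0]
opening: -0.004
grasp_force: 0.0
```

Request:
step_arm:
  moves:
    - {"tx": 0.08, "ty": 0.94, "tz": 0, "ax": 0, "ay": 0, "az": 0}
    - {"tx": 0.08, "ty": 0.94, "tz": 0, "ax": 0, "ay": 0, "az": 0}
    - {"tx": 0.08, "ty": 0.94, "tz": 0, "ax": 0, "ay": 0, "az": 0}
    - {"tx": 0, "ty": 0, "tz": 0, "ax": 0, "ay": 0, "az": 0}
    - {"tx": 0, "ty": 0, "tz": 0, "ax": 0, "ay": 0, "az": 0}

```text
clock: 13.88
eef_pos: [592.5, -338.6, 356.1]
tcp_rot: [-3.141, 0.0, 0.445]
contact_force: [-0.5, -0.2, 0.2]
opening: 0.003
grasp_force: 0.0
```

```bash
python3 - <<'E'
from h import *
s=r.sense(); print(s['eef_pos'],s['tcp_rot'],s['clock'])
dl=np.array([593.8,-340])-s['eef_pos'][:2]; y=s['tcp_rot'][2]; print((dl@[np.cos(y),np.sin(y)])/25,(dl@[np.sin(y),-np.cos(y)])/25,(s['eef_pos'][2]-155.5)/25)
E
```

```text
[ 592.46248535 -338.61427161  356.12998435] [-3.14072242e+00  2.67209553e-04  4.44624163e-01] 13.875
0.02445774834366021 0.07305149099482362 8.025199374118733
```

Request:
step_arm:
  moves:
    - {"tx": 0.02, "ty": 0.05, "tz": 1, "ax": 0, "ay": 0, "az": 0}
    - {"tx": 0, "ty": 0, "tz": 1, "ax": 0, "ay": 0, "az": 0}
    - {"tx": 0, "ty": 0, "tz": 1, "ax": 0, "ay": 0, "az": 0}
    - {"tx": 0, "ty": 0, "tz": 1, "ax": 0, "ay": 0, "az": 0}
    - {"tx": 0, "ty": 0, "tz": 1, "ax": 0, "ay": 0, "az": 0}

```text
clock: 14.5
eef_pos: [593.4, -338.9, 231.1]
tcp_rot: [3.142, -0.0, 0.445]
contact_force: [0.7, -0.9, -0.5]
opening: -0.001
grasp_force: 0.0
```

Request:
step_arm:
  moves:
    - {"tx": 0, "ty": 0, "tz": 1, "ax": 0, "ay": 0, "az": 0}
    - {"tx": 0, "ty": 0, "tz": 1, "ax": 0, "ay": 0, "az": 0}
    - {"tx": 0, "ty": 0, "tz": 0, "ax": 0, "ay": 0, "az": 0}

```text
clock: 14.88
eef_pos: [592.4, -338.4, 179.9]
tcp_rot: [-3.138, 0.002, 0.445]
contact_force: [-0.3, -0.2, 0.8]
opening: -0.005
grasp_force: 0.0
```

Request:
step_arm:
  moves:
    - {"tx": 0, "ty": 0, "tz": 0.5, "ax": 0, "ay": 0, "az": 0}
    - {"tx": 0, "ty": 0, "tz": 0.47, "ax": 0, "ay": 0, "az": 0}
    - {"tx": 0, "ty": 0, "tz": 0, "ax": 0, "ay": 0, "az": 0}
    - {"tx": 0, "ty": 0, "tz": 0, "ax": 0, "ay": 0, "az": 0}
    - {"tx": 0, "ty": 0, "tz": 0, "ax": 0, "ay": 0, "az": 0}

```text
clock: 15.5
eef_pos: [593.9, -339.8, 157.7]
tcp_rot: [3.141, -0.0, 0.445]
contact_force: [0.7, 0.1, -1.2]
opening: -0.001
grasp_force: 0.0
```

Request:
step_arm:
  moves:
    - {"tx": 0, "ty": 0, "tz": 0, "ax": 0, "ay": 0, "az": 0}
    - {"tx": 0, "ty": 0, "tz": 0, "ax": 0, "ay": 0, "az": 0}
    - {"tx": 0, "ty": 0, "tz": 0, "ax": 0, "ay": 0, "az": 0}
    - {"tx": 0, "ty": 0, "tz": 0, "ax": 0, "ay": 0, "az": 0}
    - {"tx": 0, "ty": 0, "tz": 0, "ax": 0, "ay": 0, "az": 0}

```text
clock: 16.12
eef_pos: [593.6, -339.6, 157.2]
tcp_rot: [-3.142, 0.0, 0.445]
contact_force: [-0.1, 1.0, 0.2]
opening: -0.001
grasp_force: 0.0
```

Request:
step_arm:
  moves:
    - {"tx": 0, "ty": 0, "tz": 0, "ax": 0, "ay": 0, "az": 0}
    - {"tx": 0, "ty": 0, "tz": 0, "ax": 0, "ay": 0, "az": 0}
    - {"tx": 0, "ty": 0, "tz": 0, "ax": 0, "ay": 0, "az": 0}
    - {"tx": 0, "ty": 0, "tz": 0, "ax": 0, "ay": 0, "az": 0}
    - {"tx": 0, "ty": 0, "tz": 0, "ax": 0, "ay": 0, "az": 0}

```text
clock: 16.75
eef_pos: [593.6, -339.6, 157.2]
tcp_rot: [-3.142, -0.0, 0.445]
contact_force: [-0.1, -0.4, -0.6]
opening: -0.001
grasp_force: 0.0
```

Request:
step_arm:
  moves:
    - {"tx": 0, "ty": 0, "tz": 0, "ax": 0, "ay": 0, "az": 0}
    - {"tx": 0, "ty": 0, "tz": 0, "ax": 0, "ay": 0, "az": 0}
    - {"tx": 0, "ty": 0, "tz": 0, "ax": 0, "ay": 0, "az": 0}
    - {"tx": 0, "ty": 0, "tz": 0, "ax": 0, "ay": 0, "az": 0}
    - {"tx": 0, "ty": 0, "tz": 0, "ax": 0, "ay": 0, "az": 0}

```text
clock: 17.38
eef_pos: [593.6, -339.6, 157.2]
tcp_rot: [-3.142, 0.0, 0.445]
contact_force: [0.3, -0.4, -0.1]
opening: -0.002
grasp_force: 0.0
```

Request:
step_arm:
  moves:
    - {"tx": 0, "ty": 0, "tz": 0, "ax": 0, "ay": 0, "az": 0}
    - {"tx": 0, "ty": 0, "tz": 0, "ax": 0, "ay": 0, "az": 0}
    - {"tx": 0, "ty": 0, "tz": 0, "ax": 0, "ay": 0, "az": 0}
    - {"tx": 0, "ty": 0, "tz": 0, "ax": 0, "ay": 0, "az": 0}
    - {"tx": 0, "ty": 0, "tz": 0, "ax": 0, "ay": 0, "az": 0}

```text
clock: 18.0
eef_pos: [593.6, -339.6, 157.2]
tcp_rot: [-3.142, -0.0, 0.445]
contact_force: [0.0, 0.2, 0.7]
opening: 0.001
grasp_force: 0.0
```

```bash
python3 - <<'E'
from h import *
grab('scene','sc4'); q,_,_=cloud('sc4'); cv2.imwrite('pics/crop4.png',cv2.resize(q[60:270,60:420,::-1],(800,467),interpolation=cv2.INTER_CUBIC))
E
```

```text
(no output)
```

View pics/crop4.png

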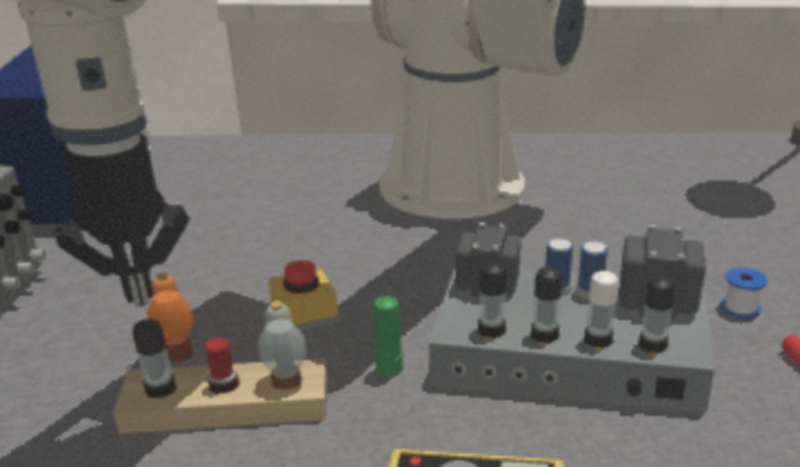

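The fingertips (crop 140,300) hover just above the spare's crown (148,325) and have been held there for over 2 s. All the valves are undisturbed and the stop is in, so I'm handing in.

```bash
python3 -c "
from rig import workorder; print(workorder.sign_off())"
```

```text
the job is handed in; nothing more can be done
None
```

The stop is pressed fully in, the milky-crowned valve was pointed at for over 2 s, and the arm has finished pointing about 2 cm above the right spare, with no valve touched; the job is handed in at about 18 s, with no verdict returned.

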